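Fill the bottle carrier and hold the warming box open

ROBOT

A 7-joint arm with a two-finger parallel gripper is mounted at the origin on a cart in front of the work surface, level with it; the furniture and walls round the work are solid. World frame = base frame: x ahead of the robot, y to its left, z up, the work surface at z = 0. Lengths are in m, angles in rad, forces in N, time in s.
With the tool pointing down it reaches from about 0.4 to 0.85 m from the base axis. Payload 10.4 kg.
Tool frame: the origin (TCP) lies at the very end of the fingers, on their centre line; the grasp point (between the pads) lies 19 mm behind it; z points along the fingers, y is the direction in which the jaws open and shut (so a half turn about z gives the same grasp; the last joint's range is limited). The gripper opens to 87 mm and grips with 3 to 60 N. Pads are 19 mm wide; open, the fingers measure 117 mm over their backs; the gripper's body (75 mm by 190 mm) begins 51 mm behind the grasp point.
Start: joints at [1.206, 0.332, -0.065, 1.46, 0.022, 1.35, -0.088], TCP at [0.21, -0.589, 0.223] pointing down, gripper open.
Joint ranges: [-2.6, 2.6], [-0.5, 2.12], [-1.47, 1.34], [0.16, 2.42], [-1.27, 4.41], [0.06, 2.06], [-2.6, 2.6]. Speed limits (rad/s): [2.22, 2.22, 2.79, 2.79, 3.14, 3.14, 3.14].

INTERFACE

Orientations are given as a unit quaternion [x, y, z, w].
In Python, from bench import read_state, imaging, r gives the robot as it stands. The module is installed in compiled form; this text tells all that it offers.
- The arm moves only by the tool move_arm, never from a script. Its argument "series" is a list of rows, each a list of 4 numbers: the shift along the tool's x, y, z in m, then the turn about the tool's z in rad. In form: [[x, y, z, roll], ...]. A call has 1 to 20 rows; each row is the pose to reach, as a shift and turn from the pose commanded when the call began, along the tool's axes at that moment; what a row does not reach only later rows make up. A row lasts 1/10 s, in which the tool goes at most 50 mm and 8.59 degrees, less where a joint would pass 70% of its speed; a pose out of reach is approached as far as the arm can. A call with a gripper value outside its range is refused whole. "claw" is the gripper's target within -1 to 1 (fully open at 1, half-way at 0, shut at -1), set as the call begins (left out, the last holds). The fingers move at their own pace and stop on an object; "newtons" is the grip in N (left out, the last holds). Time passes only in rows, so rows that repeat a pose let the fingers close. It gives the time, the measured TCP pose, the force and the opening at its end, in the units of the state.
- read_state(): the state, without advancing time (a new reading comes with each control period).
- imaging.camera(name): name is "side" or "top" or "wrist"; returns (picture, depth): 420x560x3 uint8, red, green, blue; 420x560 float32, m along the optical axis (not along the pixel's ray), 0 where there is no reading.
- imaging.get_calibration(name): a dict with "camera_matrix" (3x3 intrinsics, pixels), "R" (3x3) and "t" (3): a world point X has camera coordinates R X + t. Camera axes: x right, y down, z forward; pixel columns grow to the right and rows downward; lengths in m; the calibration is good to about 2 mm. A picture is of the moment at which its call begins: read the wrist's pose just before it. get_calibration takes no time and is no camera call; for the wrist camera it gives the pose at the moment of the call.
- r.close_job(): hands the job in, once; it reports no verdict.
The state is a dict: "time": time; "joint_positions": joint angles; "joint_vel": joint speeds; "joint_torque": joint torques, N m; "ee_pos": TCP position; "eef_rot": TCP orientation; "ft_force": force on the tool from outside, world axes, zero at the start; "torque": the same for the moment, N m; "width": finger opening in m.
Only numpy, scipy, OpenCV 4.12 (cv2) and the standard library are available. Lean on these libraries where they do the work, as an engineer would, in place of code of your own. Each camera call takes 0.05 s, during which the arm holds its last target.

TASK

Get the carrier ready for the warming box: stand the two culture bottles from the bench upright in the two free pockets of the carrier, so that all four stand in a neat square, and let go of them. Then lift the lid of the warming box by its bar handle and hold it open at 45 degrees, so that a colleague can set the carrier in; the lid falls shut by itself, so the job finishes with the gripper still holding it there. Leave the bottles already in the carrier and the other things on the bench where they are.

Things in the scene. Friction and masses are not known exactly. Their poses are not given: they have to be found in the camera images.
- loose_1_mid (a point): Dark red culture bottle with a small cap, standing loose on the bench to the left of the carrier: 117 mm tall, round body 34 mm in diameter for the lowest 70 mm, then a shoulder and a neck with cap, 18 mm in diameter; about 0.075 kg. The point is its centre, half-way up (58.5 mm above its foot); z points up through the cap.
- loose_2_mid (a point): The other loose culture bottle, the same in every way, standing further left. The point is its centre, 58.5 mm above its foot. Either bottle may go into either free pocket.
- stood_1_mid (a point): A bottle of the same kind, already standing in a pocket of the carrier; leave it there. The point is its centre, 58.5 mm above its foot.
- stood_2_mid (a point): The second bottle already standing in the carrier, of the same kind. The point is its centre, 58.5 mm above its foot.
- carrier: Grey carrier plate, 146 x 146 mm and 16 mm high, fixed to the bench. Four round pockets, 42 mm wide and 10 mm deep with a small chamfer, in a 2 x 2 grid: centres 35 mm to either side of the middle along its x and its y (70 mm apart, so 36 mm of free space between the bodies of neighbouring bottles). Origin: centre of its underside, on the bench; z up, x and y along its sides.
- free_1_floor (a point): Centre of the floor of one of the two free pockets of the carrier (6 mm above the bench), marked by a thin dark dot 18 mm wide. A bottle in the pocket stands on this floor with its centre 58.5 mm above it.
- free_2_floor (a point): The same for the other free pocket. Which two pockets are free differs from run to run.
- warm_box: Grey bench-top warming box, fixed to the bench to the right of the carrier: 180 mm deep (its x), 200 mm wide (its y), open at the top at a height of 150 mm and covered by the lid. Origin: centre of its underside, on the bench; x points from its front to the hinge at its back, z up.
- lid (a joint): Angle of the white lid (184 mm from hinge to front edge, 204 mm wide, 11 mm thick, about 0.45 kg), in rad: 0 shut (level), growing as its front rises; stop at 1.4. No spring and next to no friction: it falls shut when let go. 45 degrees is 0.785.
- lid_handle (a point): Centre of the lid's handle, a straight level steel bar, round, 12 mm in diameter and 132 mm long along the box's y, free between its two arms for 110 mm. With the lid shut it lies 195 mm above the bench, 34 mm above the top of the lid and 26 mm in front of the lid's front edge. The point turns with the lid.
- lid_hinge (a point): Centre of the lid's hinge axis, at the back of the box 150 mm above the bench; the axis runs level along the box's y. With the lid shut the handle bar lies 210 mm in front of the axis (box -x) and 45 mm above it, and moves on an arc of 215 mm radius about it, up and towards the back. The point turns with the lid.
- marker: Bystander: white marker pen with a blue cap, 135 mm long and 17 mm thick, lying loose on the bench in front of the carrier. Origin under its middle.
- counter: Bystander: small round hand tally counter, 56 x 67 x 21 mm, lying loose behind the carrier. Origin under its middle.
- dish: Bystander: closed petri dish, about 90 mm wide and 15 mm high, lying loose in front of the loose bottles. Origin under its middle.
- cup: Bystander: specimen cup with a screw lid, 65 mm wide and 67 mm high, standing loose behind the bottles. Origin under its middle.

How it is judged:
On the way:
1. with the lid still shut, both loose bottles stand upright in the two free pockets, let go ((((horizontal distance between loose_1_mid and free_1_floor below 0.008 m and distance between loose_1_mid and free_1_floor below 0.0625 m) and (horizontal distance between loose_2_mid and free_2_floor below 0.008 m and distance between loose_2_mid and free_2_floor below 0.0625 m)) or ((horizontal distance between loose_1_mid and free_2_floor below 0.008 m and distance between loose_1_mid and free_2_floor below 0.0625 m) and (horizontal distance between loose_2_mid and free_1_floor below 0.008 m and distance between loose_2_mid and free_1_floor below 0.0625 m))) and angle between each of loose_1_mid, loose_2_mid, stood_1_mid, stood_2_mid's own z axis and vertical below 0.105 rad and linear speed of each of loose_1, loose_2, stood_1, stood_2 below 0.02 m/s and contact force between each of the arm, the fingers and loose_1 below 0.05 N and contact force between each of the arm, the fingers and loose_2 below 0.05 N and contact force between each of the arm, the fingers and stood_1 below 0.05 N and contact force between each of the arm, the fingers and stood_2 below 0.05 N and value of joint lid below 0.05 rad), for 0.2 s.
At the end, for the whole second after the job is handed in: The gripper holds the lid still at 45 degrees, within 6 either way, pressing on it with at least 0.5 N; nothing loose touches it. All four bottles stand upright (within 6 degrees) on the pocket floors, one in each, at rest and not touched by the gripper ((((horizontal distance between loose_1_mid and free_1_floor below 0.008 m and distance between loose_1_mid and free_1_floor below 0.0625 m) and (horizontal distance between loose_2_mid and free_2_floor below 0.008 m and distance between loose_2_mid and free_2_floor below 0.0625 m)) or ((horizontal distance between loose_1_mid and free_2_floor below 0.008 m and distance between loose_1_mid and free_2_floor below 0.0625 m) and (horizontal distance between loose_2_mid and free_1_floor below 0.008 m and distance between loose_2_mid and free_1_floor below 0.0625 m))) and angle between each of loose_1_mid, loose_2_mid, stood_1_mid, stood_2_mid's own z axis and vertical below 0.105 rad and linear speed of each of loose_1, loose_2, stood_1, stood_2 below 0.02 m/s and contact force between each of the arm, the fingers and loose_1 below 0.05 N and contact force between each of the arm, the fingers and loose_2 below 0.05 N and contact force between each of the arm, the fingers and stood_1 below 0.05 N and contact force between each of the arm, the fingers and stood_2 below 0.05 N and distance of each of stood_1_mid, stood_2_mid from where it was at the start of the episode below 0.008 m and value of joint lid between 0.68 and 0.89 rad and velocity of joint lid between -0.05 and 0.05 rad/s and contact force between the fingers and lid above 0.5 N and contact force between each of loose_1, loose_2, stood_1, stood_2, marker, counter, dish, cup and lid below 0.05 N); the arm keeps its last pose, push and grip.
It fails at once if the marker is moved more than 30 mm (distance of marker from where it was at the start of the episode above 0.03 m).
It fails at once if the counter is moved more than 30 mm (distance of counter from where it was at the start of the episode above 0.03 m).
It fails at once if the dish is moved more than 30 mm (distance of dish from where it was at the start of the episode above 0.03 m).
It fails at once if the cup is moved more than 30 mm (distance of cup from where it was at the start of the episode above 0.03 m).
It fails at once if a bottle already in the carrier is knocked over or taken out ((angle between stood_1_mid's own z axis and vertical above 0.35 rad or distance of stood_1_mid from where it was at the start of the episode above 0.02 m) or (angle between stood_2_mid's own z axis and vertical above 0.35 rad or distance of stood_2_mid from where it was at the start of the episode above 0.02 m)).
It also fails if it takes over 72 s, if anything falls off the work surface, if the arm or the gripper's body presses on something with over 40 N, if the wrist force passes 120 N, or if a joint passes its speed limit or range.

## Working session

There is one attempt and no reset: what is moved stays moved. The work goes in short steps, Python scripts to look and compute and a tool call to move; the robot and the scene stay as the last step left them, time stands still between calls to the robot, and variables do not carry over. Pictures are saved under pics/ and viewed, and the job is handed in when it is done.

Besides the shell and the picture viewer there is one more tool, called after "Request:" by a JSON object that holds its "fn" and its "kwargs". move_arm: Moves the arm, as the interface text tells. Its arguments: {"type":"object","properties":{"series":{"type":"array","items":{"type":"array","items":{"type":"number"}}},"claw":{"type":"number"},"newtons":{"type":"number"}},"required":["series"]}

```bash
ls; mkdir -p pics; python3 - <<'E'
from bench import read_state, imaging, r
import cv2,numpy as np
s=read_state(); print({k:np.round(v,3).tolist() for k,v in s.items()})
for n in ["side","top","wrist"]:
    c=imaging.get_calibration(n); print(n,{k:np.round(v,3).tolist() for k,v in c.items()})
    p,d=imaging.camera(n); np.savez(f"{n}0.npz",p=p,d=d,K=c["camera_matrix"],R=c["R"],t=c["t"])
    cv2.imwrite(f"pics/{n}0.png",p[:,:,::-1])
E
```

```text
pics
{'time': 0.0, 'joint_positions': [1.206, 0.333, -0.065, 1.461, 0.022, 1.35, -0.089], 'joint_vel': [-0.0, -0.0, 0.001, 0.0, -0.0, -0.001, -0.0], 'joint_torque': [-0.002, -62.327, 0.024, -38.991, -0.061, 0.04, 0.0], 'ee_pos': [0.209, -0.588, 0.222], 'eef_rot': [0.985, 0.17, -0.0, -0.001], 'ft_force': [-0.912, -0.122, -0.089], 'torque': [-0.01, -0.024, 0.06], 'width': 0.087}
side {'camera_matrix': [[434.369, 0.0, 279.234], [0.0, 434.369, 209.924], [0.0, 0.0, 1.0]], 'R': [[0.943, -0.333, -0.021], [-0.229, -0.602, -0.765], [0.242, 0.726, -0.644]], 't': [-0.497, 0.25, 0.969]}
top {'camera_matrix': [[410.996, 0.0, 275.574], [0.0, 410.996, 208.386], [0.0, 0.0, 1.0]], 'R': [[0.062, -0.998, 0.0], [-0.975, -0.061, -0.215], [0.215, 0.013, -0.977]], 't': [0.025, 0.584, 1.025]}
wrist {'camera_matrix': [[347.986, 0.0, 288.285], [0.0, 347.986, 208.755], [0.0, 0.0, 1.0]], 'R': [[0.334, -0.943, -0.001], [-0.911, -0.323, 0.255], [-0.241, -0.084, -0.967]], 't': [-0.625, -0.03, 0.392]}
```

View pics/top0.png

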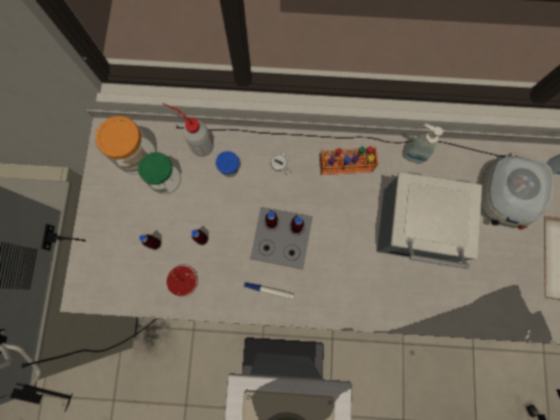

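View pics/side0.png

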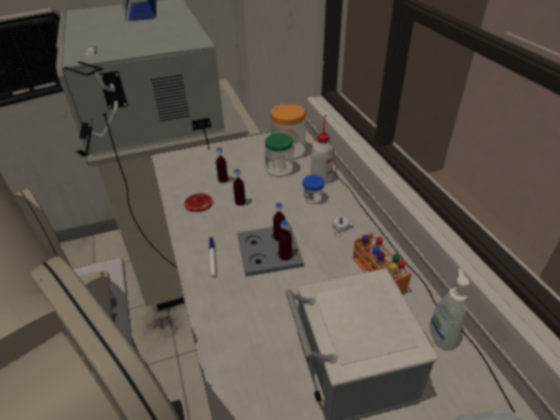

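The top view shows the loose bottles at about (150,241) and (200,237). The stood bottles are in the back pockets at (271,218) and (297,224), so the front pockets at (267,247) and (292,252) are free. The box is at (435,215), with its handle towards the robot at row ~255. The side view agrees.

```bash
cat > h.py <<'E'
import numpy as np,cv2
def load(n): return np.load(n+".npz")
def ray(c,u,v,z):
    d=c["R"].T@np.linalg.inv(c["K"])@np.array([u,v,1.0]); o=-c["R"].T@c["t"]
    return o+d*(z-o[2])/d[2]
def cloud(c):
    d=c["d"]; v,u=np.mgrid[:d.shape[0],:d.shape[1]]
    P=np.stack([u,v,np.ones_like(u)],-1)@np.linalg.inv(c["K"]).T*d[...,None]
    return (P-c["t"])@c["R"]
def comps(m,amin=6):
    n,l,s,ce=cv2.connectedComponentsWithStats(m.astype(np.uint8))
    return [(s[i,4],ce[i],l==i) for i in range(1,n) if s[i,4]>=amin]
E
python3 - <<'E'
from h import *
for n in ["top0","side0"]:
    c=load(n);X=cloud(c);p=c["p"].astype(int)
    blue=(p[...,2]>p[...,0]+40)&(p[...,2]>p[...,1]+25)
    print(n,"blue")
    for a,ce,m in comps(blue,4):
        P=X[m]; print(a,ce.round(1),np.median(P,0).round(3),"ray.117",ray(c,*ce,.112).round(3))
    print("red dark")
    red=(p[...,0]>p[...,1]+15)&(p[...,0]<110)&(p[...,1]<40)
    for a,ce,m in comps(red,30):
        P=X[m];print(a,ce.round(1),np.median(P,0).round(3))
    # heights map
z=load("top0");X=cloud(z)
for (u,v) in [(267,247),(292,252),(280,237),(220,220),(435,255),(440,215)]: print(u,v,X[v,u].round(3))
im=z["p"][190:280,230:330]; cv2.imwrite("pics/crop_car.png",cv2.resize(im[:,:,::-1],None,fx=7,fy=6,interpolation=2))
im=z["p"][160:290,370:500]; cv2.imwrite("pics/crop_box.png",cv2.resize(im[:,:,::-1],None,fx=5,fy=4.5,interpolation=2))
E
```

```text
top0 blue
411 [227. 162.] [0.7   0.201 0.067] ray.117 [0.686 0.194 0.112]
23 [347.  159.4] [ 0.721 -0.119  0.092] ray.117 [ 0.713 -0.116  0.112]
36 [270.8 214.3] [0.553 0.072 0.123] ray.117 [0.555 0.072 0.112]
38 [298.3 219.7] [0.543 0.003 0.124] ray.117 [0.546 0.002 0.112]
30 [194.4 232.4] [0.497 0.259 0.117] ray.117 [0.497 0.26  0.112]
30 [142.2 237.5] [0.476 0.386 0.117] ray.117 [0.476 0.388 0.112]
39 [252.9 286.3] [0.377 0.109 0.016] ray.117 [0.375 0.104 0.112]
red dark
79 [271.2 221.9] [0.541 0.071 0.084]
78 [296.2 226.9] [0.532 0.006 0.084]
90 [200.7 238. ] [0.489 0.249 0.077]
120 [152.  242.3] [0.47  0.375 0.074]
72 [179.1 276.8] [0.39  0.31  0.007]
side0 blue
269 [141.2  11.1] [0.37  1.109 0.329] ray.117 [0.405 1.953 0.112]
7 [219.  148.7] [0.476 0.385 0.117] ray.117 [0.478 0.395 0.112]
9 [236.6 170.3] [0.496 0.258 0.118] ray.117 [0.498 0.267 0.112]
265 [313.2 182. ] [0.7   0.195 0.068] ray.117 [0.675 0.14  0.112]
16 [278.2 204.4] [0.552 0.072 0.123] ray.117 [0.557 0.084 0.112]
25 [284.1 222.3] [0.543 0.002 0.124] ray.117 [0.547 0.015 0.112]
19 [210.8 243.1] [0.378 0.108 0.016] ray.117 [0.367 0.007 0.112]
39 [375.4 249.5] [ 0.719 -0.124  0.09 ] ray.117 [ 0.706 -0.142  0.112]
red dark
37 [323.  139.2] [0.76  0.272 0.149]
176 [221.1 169.1] [0.473 0.374 0.054]
199 [238.5 191.3] [0.493 0.247 0.055]
214 [197.4 200.5] [0.379 0.306 0.008]
33 [199.4 208.7] [0.376 0.267 0.007]
476 [282.  237.4] [ 0.541 -0.004  0.066]
41 [365.  240.3] [ 0.715 -0.083  0.083]
37 [380.5 256.4] [ 0.721 -0.144  0.087]
267 247 [0.485 0.079 0.007]
292 252 [0.475 0.01  0.009]
280 237 [0.513 0.045 0.018]
220 220 [ 0.553  0.215 -0.002]
435 255 [ 0.478 -0.339  0.111]
440 215 [ 0.569 -0.334  0.161]
```

View pics/wrist0.png

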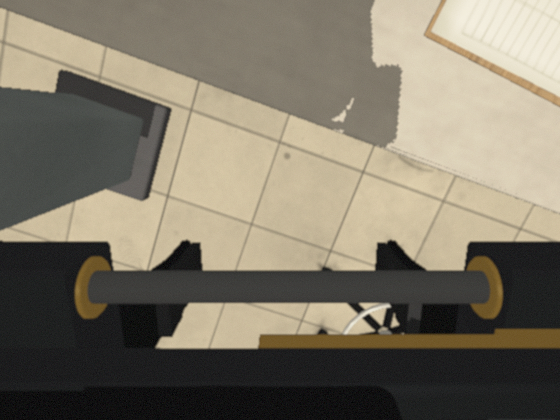

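```bash
cat > plan.py <<'E'
import numpy as np
from bench import read_state
from scipy.spatial.transform import Rotation as Ro
def plan(wps,yaw=None,pos0=None):
    s=read_state();R=Ro.from_quat(s["eef_rot"]).as_matrix()
    p=np.array(s["ee_pos"]) if pos0 is None else np.array(pos0)
    y0=np.degrees(np.arctan2(R[1,0],R[0,0]))
    print("t",round(s["time"],2),"tcp",p.round(4),"yaw_x",y0.round(2),"F",np.round(s["ft_force"],2),"w",round(s["width"],4))
    for w in wps: print(w,"->",(R.T@(np.array(w)-p)).round(4), "" if yaw is None else "roll %.3f"%np.radians(y0-yaw))
E
python3 - <<'E'
from plan import *
plan([(0.25,-0.55,.36),(0.4,-0.3,.36),(.45,0.,.36),(.497,.259,.30),(.497,.259,.2)],37)
E
```

```text
t 0.15 tcp [ 0.2094 -0.5886  0.2219] yaw_x 19.59 F [-0.32 -0.23  0.98] w 0.087
(0.25, -0.55, 0.36) -> [ 0.0512 -0.0229 -0.138 ] roll -0.304
(0.4, -0.3, 0.36) -> [ 0.2763 -0.2081 -0.1378] roll -0.304
(0.45, 0.0, 0.36) -> [ 0.424  -0.474  -0.1376] roll -0.304
(0.497, 0.259, 0.3) -> [ 0.5551 -0.7022 -0.0773] roll -0.304
(0.497, 0.259, 0.2) -> [ 0.5551 -0.7021  0.0227] roll -0.304
```

Request:
{"fn": "move_arm", "kwargs": {"series": [[0.01,-0.005,-0.04,0],[0.02,-0.01,-0.08,0],[0.04,-0.02,-0.12,-0.05],[0.06,-0.035,-0.138,-0.1],[0.09,-0.06,-0.138,-0.15],[0.12,-0.085,-0.138,-0.2],[0.15,-0.11,-0.138,-0.25],[0.18,-0.133,-0.138,-0.3],[0.21,-0.155,-0.138,-0.304],[0.24,-0.18,-0.138,-0.304],[0.276,-0.208,-0.138,-0.304],[0.3,-0.25,-0.138,-0.304],[0.323,-0.29,-0.138,-0.304],[0.345,-0.33,-0.138,-0.304],[0.367,-0.37,-0.138,-0.304],[0.39,-0.41,-0.138,-0.304],[0.41,-0.445,-0.138,-0.304],[0.424,-0.474,-0.138,-0.304]], "claw": 1, "newtons": 15}}

```text
time: 1.95
ee_pos: [0.45, 0.0025, 0.3606]
eef_rot: [0.948, 0.318, 0.0, 0.0]
ft_force: [0.5, -0.3, -0.2]
width: 0.0874
```

```bash
python3 - <<'E'
from plan import *
plan([(.45,0.,.36),(.497,.259,.30),(.497,.259,.2),(.44,.2,.3)],37)
print(read_state()["joint_positions"])
from bench import imaging; import cv2
c=imaging.get_calibration("wrist");p,d=imaging.camera("wrist");np.savez("wrist1.npz",p=p,d=d,K=c["camera_matrix"],R=c["R"],t=c["t"])
cv2.imwrite("pics/wrist1.png",p[:,:,::-1]); print("cam",-c["R"].T@c["t"])
E
```

```text
t 1.95 tcp [0.45   0.0025 0.3606] yaw_x 37.11 F [ 0.46 -0.3  -0.24] w 0.0874
(0.45, 0.0, 0.36) -> [-0.0015  0.002   0.0006] roll 0.002
(0.497, 0.259, 0.3) -> [ 0.1922 -0.1762  0.0605] roll 0.002
(0.497, 0.259, 0.2) -> [ 0.1922 -0.1763  0.1605] roll 0.002
(0.44, 0.2, 0.3) -> [ 0.1112 -0.1636  0.0605] roll 0.002
[ 0.61409165 -0.07656456 -0.66480842  1.61917204 -0.04700117  1.58247732
 -0.97294808]
cam [0.50607237 0.04455657 0.52422642]
```

View pics/wrist1.png

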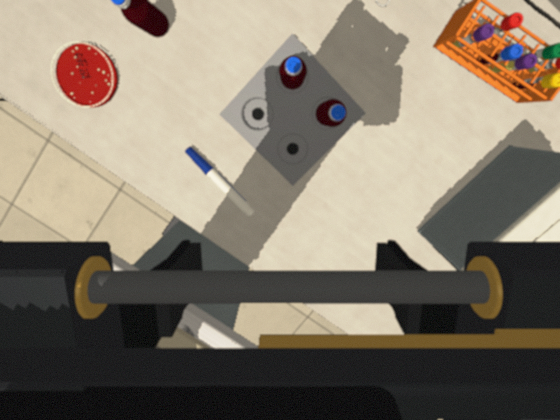

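The wrist view shows the carrier at (293,110) with its free dots at (258,114) and (292,149). The stood caps are at (292,66) and (337,112).

```bash
python3 - <<'E'
from h import *
c=load("wrist1");X=cloud(c);p=c["p"].astype(int)
blue=(p[...,2]>p[...,0]+60)&(p[...,2]>p[...,1]+25); blue[240:]=0
for a,ce,m in comps(blue,20): print("blue",a,ce.round(1),np.median(X[m],0).round(4),"top",X[m][X[m][:,2]>X[m][:,2].max()-.002].mean(0).round(4),"ray",ray(c,*ce,.121).round(4))
dark=(p.max(-1)<55); dark[180:]=0; dark[:90]=0
for a,ce,m in comps(dark,15):
    if a<400: print("dot",a,ce.round(1),np.median(X[m],0).round(4),"ray",ray(c,*ce,.006).round(4))
# same dots in top
c=load("top0")
g=cv2.cvtColor(c["p"],cv2.COLOR_RGB2GRAY).astype(float)
for u,v in [(267,247),(292,252)]:
    w=np.clip(95-g[v-4:v+5,u-4:u+5],0,None); yy,xx=np.mgrid[v-4:v+5,u-4:u+5]
    print(w.max(),ray(c,(w*xx).sum()/w.sum(),(w*yy).sum()/w.sum(),.006))
E
```

```text
blue 47 [117.5   1.4] [0.4914 0.2565 0.1181] top [0.4918 0.2569 0.1196] ray [0.4919 0.2551 0.121 ]
blue 256 [512.1  52. ] [ 0.7187 -0.1176  0.0923] top [0.5061 0.0446 0.5242] ray [ 0.7043 -0.1065  0.121 ]
blue 200 [292.9  64.2] [0.5529 0.0733 0.1241] top [0.5061 0.0446 0.5242] ray [0.5531 0.0736 0.121 ]
blue 159 [337.9 112. ] [0.5436 0.0036 0.1241] top [0.5437 0.0039 0.125 ] ray [0.5438 0.0033 0.121 ]
blue 202 [198.5 160.3] [0.3789 0.1111 0.0159] top [0.5061 0.0446 0.5242] ray [0.4049 0.098  0.121 ]
dot 327 [325.9 113.2] [0.5354 0.0122 0.0851] ray [0.5428 0.0043 0.006 ]
dot 77 [257.5 113.5] [0.4835 0.0824 0.008 ] ray [0.4832 0.0825 0.006 ]
dot 98 [292.2 148.2] [0.4741 0.013  0.0082] ray [0.4741 0.0129 0.006 ]
74.0 [0.48366078 0.08128992 0.006     ]
72.0 [0.4745528  0.01190537 0.006     ]
```

Request:
{"fn": "move_arm", "kwargs": {"series": [[0.02,-0.02,0.01,0],[0.04,-0.05,0.02,0],[0.055,-0.08,0.03,0],[0.07,-0.11,0.045,0],[0.09,-0.14,0.06,0],[0.1,-0.155,0.06,0],[0.111,-0.164,0.06,0],[0.111,-0.164,0.06,0]]}}

```text
time: 2.8
ee_pos: [0.4397, 0.1991, 0.3003]
eef_rot: [0.948, 0.319, -0.0, -0.0]
ft_force: [-0.4, -0.6, -1.2]
width: 0.0869
```

```bash
cat >> plan.py <<'E'
def snap(n,cam="wrist"):
    from bench import imaging; import cv2
    c=imaging.get_calibration(cam);p,d=imaging.camera(cam);np.savez(n+".npz",p=p,d=d,K=c["camera_matrix"],R=c["R"],t=c["t"])
    cv2.imwrite("pics/%s.png"%n,p[:,:,::-1])
def caps(n,rmax=240,zray=.115):
    from h import load,cloud,comps,ray
    c=load(n);X=cloud(c);p=c["p"].astype(int)
    blue=(p[...,2]>p[...,0]+60)&(p[...,2]>p[...,1]+25); blue[rmax:]=0
    for a,ce,m in comps(blue,20): print("blue",a,ce.round(1),np.median(X[m],0).round(4),"top",X[m][X[m][:,2]>X[m][:,2].max()-.002].mean(0).round(4),"ray",ray(c,*ce,zray).round(4))
E
python3 - <<'E'
from plan import *
snap("wrist2");caps("wrist2")
plan([(.497,.259,.2)],37)
E
```

```text
blue 266 [435.4   3.1] [0.6756 0.1887 0.0655] top [0.679  0.1863 0.0696] ray [0.6539 0.1955 0.115 ]
blue 279 [146.3  34.4] [0.4757 0.3877 0.1181] top [0.4958 0.2411 0.464 ] ray [0.4754 0.3891 0.115 ]
blue 226 [272.3 103.9] [0.496  0.2606 0.1181] top [0.4958 0.2411 0.464 ] ray [0.4959 0.2608 0.115 ]
blue 232 [459. 176.] [0.5526 0.0732 0.1241] top [0.4958 0.2411 0.464 ] ray [0.5536 0.0686 0.115 ]
blue 191 [501.3 223.3] [0.543  0.0043 0.124 ] top [0.4958 0.2411 0.464 ] ray [ 0.5444 -0.0019  0.115 ]
blue 43 [302.7 236.7] [0.3819 0.131  0.0156] top [0.3812 0.1299 0.016 ] ray [0.407  0.1551 0.115 ]
t 2.85 tcp [0.4399 0.1979 0.3003] yaw_x 37.09 F [ 0.76 -0.62 -0.14] w 0.0871
(0.497, 0.259, 0.2) -> [ 0.0825 -0.0142  0.1003] roll 0.002
```

View pics/wrist2.png

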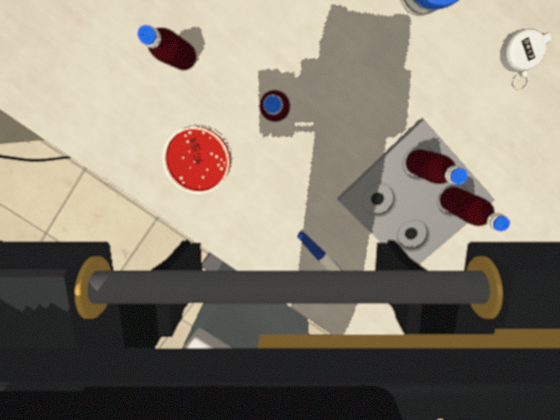

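```bash
python3 - <<'E'
from plan import *
plan([(.496,.2607,.2),(.496,.2607,.053)],37)
E
```

```text
t 2.85 tcp [0.4399 0.1979 0.3003] yaw_x 37.09 F [ 0.76 -0.62 -0.14] w 0.0871
(0.496, 0.2607, 0.2) -> [ 0.0827 -0.0162  0.1003] roll 0.002
(0.496, 0.2607, 0.053) -> [ 0.0828 -0.0161  0.2473] roll 0.002
```

Request:
{"fn": "move_arm", "kwargs": {"series": [[0.03,-0.006,0.02,0],[0.06,-0.012,0.045,0],[0.083,-0.016,0.07,0],[0.083,-0.016,0.105,0],[0.083,-0.016,0.14,0],[0.083,-0.016,0.17,0],[0.083,-0.016,0.2,0],[0.083,-0.016,0.22,0],[0.083,-0.016,0.235,0],[0.083,-0.016,0.247,0],[0.083,-0.016,0.247,0],[0.083,-0.016,0.247,0]]}}

```text
time: 4.05
ee_pos: [0.4971, 0.2604, 0.0542]
eef_rot: [0.948, 0.317, 0.0, 0.0]
ft_force: [0.0, 0.6, -0.6]
width: 0.0867
```

Request:
{"fn": "move_arm", "kwargs": {"series": [[0,0,0,0],[0,0,0,0],[0,0,0,0],[0,0,0,0],[0,0,0,0],[0,0,0,0],[0,0,0,0],[0,0,0,0]], "claw": -1, "newtons": 15}}

```text
time: 4.85
ee_pos: [0.4967, 0.2604, 0.0535]
eef_rot: [0.948, 0.317, -0.0, 0.0]
ft_force: [0.5, -0.1, -0.1]
width: 0.0339
```

Request:
{"fn": "move_arm", "kwargs": {"series": [[0,0,-0.01,0],[0,0,-0.03,0],[0,0,-0.06,0],[0,0,-0.095,0],[0,0,-0.125,0],[0,0,-0.147,0],[0,0,-0.147,0]]}}

```text
time: 5.55
ee_pos: [0.4978, 0.2615, 0.2043]
eef_rot: [0.948, 0.317, 0.003, -0.0]
ft_force: [-0.1, -0.1, -1.1]
width: 0.0336
```

```bash
python3 - <<'E'
from plan import *
snap("wrist3");snap("side3","side")
plan([(.474,.0128,.2),(.474,.0128,.062)],37)
E
```

```text
t 5.65 tcp [0.4967 0.2603 0.2008] yaw_x 37.0 F [-0.38 -0.08 -1.74] w 0.0334
(0.474, 0.0128, 0.2) -> [-0.1671  0.184   0.0008] roll 0.000
(0.474, 0.0128, 0.062) -> [-0.1672  0.1839  0.1388] roll 0.000
```

View pics/side3.png

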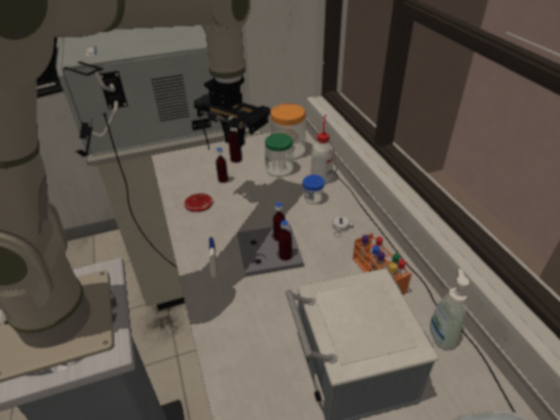

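View pics/wrist3.png

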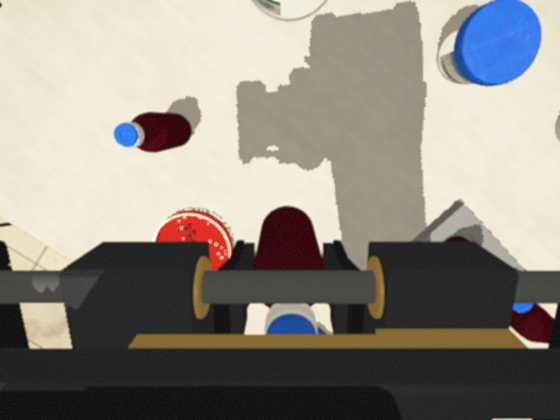

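```bash
python3 - <<'E'
from h import *
from plan import *
c=load("wrist3");p=c["p"].astype(int);X=cloud(c)
red=(p[...,0]>p[...,1]+25)&(p[...,1]<30)&(p[...,0]<100);red[320:]=0
ax=np.array([np.cos(np.radians(37)),np.sin(np.radians(37)),0])
for a,ce,m in comps(red,500):
    v,u=np.nonzero(m); print(a,ce,u.min(),u.max(),v.min(),u[v==v.min()].mean())
    P=ray(c,u[v==v.min()].mean(),v.min(),.1475); print(P,P-.017*ax, "rel",(P-.017*ax-[.4967,.2603,.1475]))
    for r in range(v.min(),v.max(),10): print(r,u[v==r].min(),u[v==r].max(),(u[v==r].mean()),end=" ; ")
p2=c["p"][200:345,200:390];cv2.imwrite("pics/c3.png",cv2.resize(p2[:,:,::-1],None,fx=4,fy=4))
E
```

```text
1526 [163.18807339 130.59764089] 134 189 114 157.5
[0.50750505 0.36845988 0.1475    ] [0.49392824 0.35822903 0.1475    ] rel [-0.00277176  0.09792903  0.        ]
114 145 170 157.5 ; 124 140 188 164.0 ; 134 146 189 167.5 ; 144 143 181 162.0 ; 3267 [287.54667891 242.82981328] 253 323 208 287.0
[0.5076314  0.26944792 0.1475    ] [0.49405459 0.25921706 0.1475    ] rel [-0.00264541 -0.00108294  0.        ]
208 282 292 287.0 ; 218 267 307 287.0 ; 228 263 311 287.0 ; 238 261 314 287.5 ; 248 259 317 288.0 ; 258 255 321 288.0 ; 268 253 323 288.0 ;
```

View pics/c3.png

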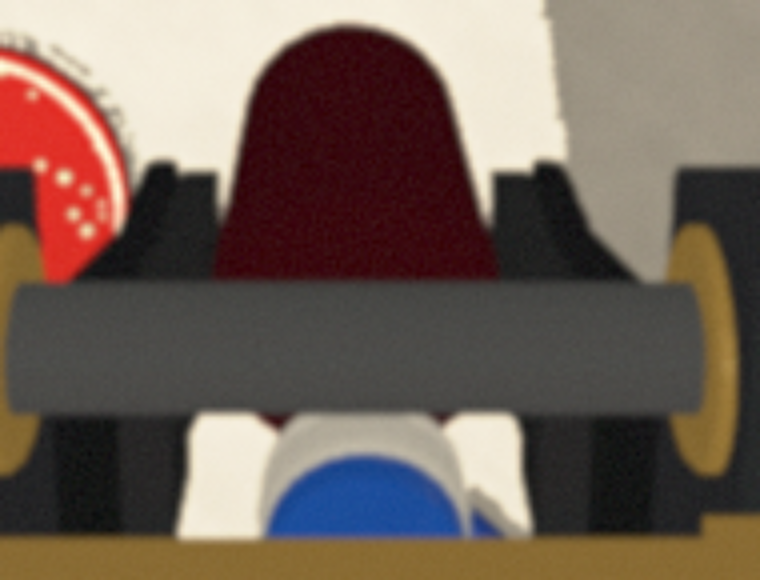

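```bash
python3 - <<'E'
from plan import *
plan([(.4752,.0137,.2),(.4752,.0137,.075),(.4752,.0137,.0595)],37)
E
```

```text
t 5.65 tcp [0.4967 0.2603 0.2008] yaw_x 37.0 F [-0.38 -0.08 -1.74] w 0.0334
(0.4752, 0.0137, 0.2) -> [-0.1656  0.184   0.0008] roll 0.000
(0.4752, 0.0137, 0.075) -> [-0.1657  0.1839  0.1258] roll 0.000
(0.4752, 0.0137, 0.0595) -> [-0.1657  0.1839  0.1413] roll 0.000
```

Request:
{"fn": "move_arm", "kwargs": {"series": [[-0.01,0.011,0,0],[-0.03,0.033,0,0],[-0.055,0.061,0,0],[-0.082,0.091,0,0],[-0.11,0.122,0,0],[-0.135,0.15,0,0],[-0.155,0.172,0,0],[-0.1655,0.184,0,0],[-0.1655,0.184,0.02,0],[-0.1655,0.184,0.05,0],[-0.1655,0.184,0.08,0],[-0.1655,0.184,0.105,0],[-0.1655,0.184,0.118,0],[-0.1655,0.184,0.122,0],[-0.1655,0.184,0.122,0],[-0.1655,0.184,0.122,0]]}}

```text
time: 7.25
ee_pos: [0.476, 0.0139, 0.0795]
eef_rot: [0.948, 0.317, 0.001, 0.0]
ft_force: [-0.3, 0.2, -1.1]
width: 0.0337
```

```bash
python3 - <<'E'
from plan import *
snap("wrist4");snap("top4","top")
plan([(.4752,.0137,.0595)],37)
import cv2
im=cv2.imread("pics/top4.png")[190:280,220:320];cv2.imwrite("pics/top4c.png",cv2.resize(im,None,fx=6,fy=6))
im=cv2.imread("pics/wrist4.png")[50:340,120:460];cv2.imwrite("pics/wrist4c.png",cv2.resize(im,None,fx=2,fy=2))
E
```

```text
t 7.35 tcp [0.476  0.0138 0.0795] yaw_x 37.0 F [ 0.42  0.94 -1.21] w 0.0335
(0.4752, 0.0137, 0.0595) -> [-0.0007 -0.0005  0.02  ] roll -0.000
```

View pics/wrist4c.png

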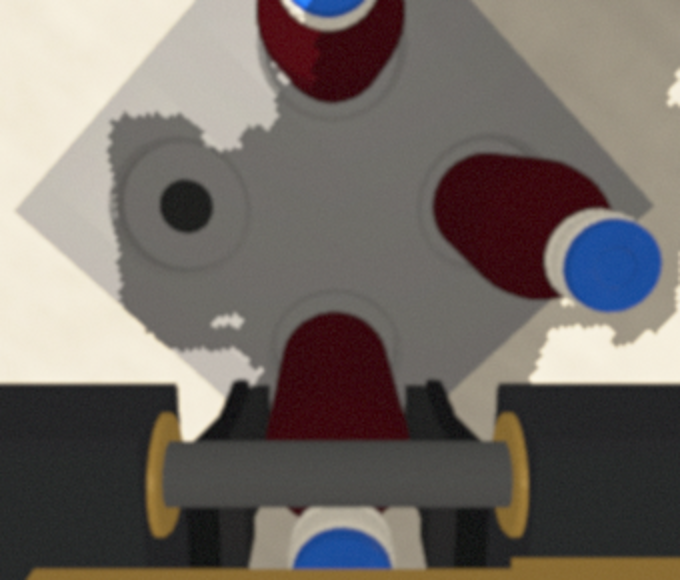

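View pics/top4c.png

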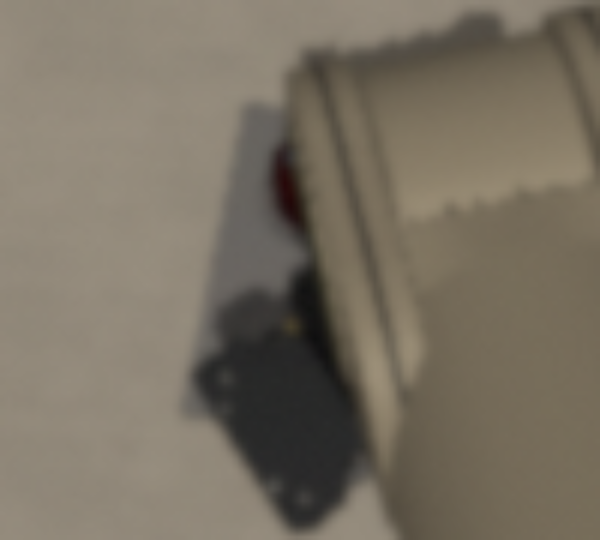

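The held bottle is over the right free pocket. In the crop its foot edge is at (333,312) and the pocket rim at (333,290). I'll check the centring numerically.

```bash
python3 - <<'E'
from h import *
from plan import *
c=load("wrist4");p=c["p"].astype(int)
red=(p[...,0]>p[...,1]+25)&(p[...,1]<30)&(p[...,0]<110);red[271:]=0
ax=np.array([np.cos(np.radians(37)),np.sin(np.radians(37)),0]);ay=np.array([ax[1],-ax[0],0])
for a,ce,m in comps(red,500):
    v,u=np.nonzero(m); print(a,ce.round(),u.min(),u.max(),v.min())
    if v.max()==270 or True:
        P=ray(c,u[v<=v.min()+1].mean(),v.min()-.5,.026);print("foot axis",(P-.017*ax).round(4))
P=ray(c,286.5,195,.016);print("rim centre r21/22",(P-.021*ax).round(4),(P-.0225*ax).round(4))
dark=(p.max(-1)<45); dark[200:]=0
for a,ce,m in comps(dark,100):
    if a<900: print("dot",a,ce,ray(c,*ce,.006).round(4))
caps("wrist4",zray=.121)
E
```

```text
2408 [286.  72.] 249 321 29
foot axis [0.566  0.0633 0.026 ]
3684 [374. 157.] 337 423 127
foot axis [0.5417 0.0054 0.026 ]
3359 [287. 242.] 253 324 207
foot axis [0.4735 0.0125 0.026 ]
rim centre r21/22 [0.4744 0.0137 0.016 ] [0.4732 0.0128 0.016 ]
dot 469 [212.64605544 152.65031983] [0.4828 0.0825 0.006 ]
blue 2371 [283.2  28.6] [0.5523 0.073  0.1241] top [0.5319 0.0558 0.2432] ray [0.5529 0.0735 0.121 ]
blue 1733 [425.9 182.4] [0.5432 0.0043 0.124 ] top [0.5319 0.0558 0.2432] ray [0.5435 0.003  0.121 ]
blue 391 [ 77.4 231.8] [0.3835 0.1266 0.0146] top [0.5319 0.0558 0.2432] ray [0.4524 0.0933 0.121 ]
```

Request:
{"fn": "move_arm", "kwargs": {"series": [[0,0,0.004,0],[0,0,0.009,0],[0,0,0.014,0],[0,0,0.018,0],[0,0,0.02,0],[0,0,0.0205,0],[0,0,0.0205,0],[0,0,0.0205,0]]}}

```text
time: 8.15
ee_pos: [0.4758, 0.0145, 0.059]
eef_rot: [0.948, 0.318, 0.0, 0.0]
ft_force: [-5.5, 1.2, 15.5]
width: 0.0333
```

Request:
{"fn": "move_arm", "kwargs": {"series": [[0,0,-0.001,0],[0,0,-0.001,0],[0,0,-0.001,0],[0,0,-0.001,0],[0,0,-0.001,0],[0,0,-0.001,0]], "claw": 0.4}}

```text
time: 8.75
ee_pos: [0.4753, 0.0138, 0.059]
eef_rot: [0.948, 0.317, -0.0, -0.0]
ft_force: [-0.3, 0.2, 0.4]
width: 0.0604
```

Request:
{"fn": "move_arm", "kwargs": {"series": [[0,0,-0.015,0],[0,0,-0.04,0],[0,0,-0.075,0],[0,0,-0.11,0],[0,0,-0.14,0],[0,0,-0.14,0]]}}

```text
time: 9.35
ee_pos: [0.4774, 0.0143, 0.2039]
eef_rot: [0.948, 0.318, 0.003, 0.002]
ft_force: [0.1, 0.4, -0.5]
width: 0.0611
```

```bash
python3 - <<'E'
from plan import *
snap("wrist5");caps("wrist5",420,zray=.121)
plan([(.44,.2,.3),(.42,.25,.3),(.42,.345,.3),(.4757,.388,.2),(.4757,.388,.053)],37)
E
```

```text
blue 518 [284.3  77.4] [0.5527 0.0734 0.1241] top [0.5324 0.0565 0.368 ] ray [0.5529 0.0736 0.121 ]
blue 417 [356.1 152.7] [0.5433 0.0037 0.1241] top [0.5324 0.0565 0.368 ] ray [0.5434 0.0033 0.121 ]
blue 474 [155.7 207. ] [0.3797 0.1112 0.0158] top [0.3768 0.1041 0.0176] ray [0.4251 0.0953 0.121 ]
blue 357 [284.8 220. ] [0.4745 0.0145 0.1241] top [0.5324 0.0565 0.368 ] ray [0.4737 0.0138 0.121 ]
t 9.4 tcp [0.4764 0.014  0.2017] yaw_x 37.01 F [-0.84 -1.12 -0.26] w 0.061
(0.44, 0.2, 0.3) -> [ 0.0831 -0.1701 -0.0987] roll 0.000
(0.42, 0.25, 0.3) -> [ 0.0973 -0.2221 -0.0988] roll 0.000
(0.42, 0.345, 0.3) -> [ 0.1545 -0.2979 -0.0989] roll 0.000
(0.4757, 0.388, 0.2) -> [ 0.2245 -0.2991  0.0013] roll 0.000
(0.4757, 0.388, 0.053) -> [ 0.2241 -0.2996  0.1483] roll 0.000
```

View pics/wrist5.png

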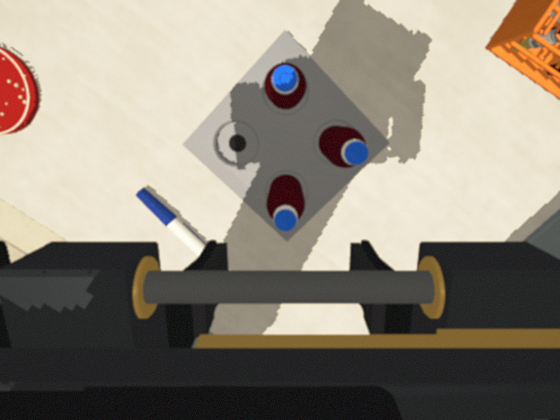

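Request:
{"fn": "move_arm", "kwargs": {"series": [[0.02,-0.03,0,0],[0.045,-0.06,0,0],[0.07,-0.095,0,0],[0.1,-0.13,0,0],[0.125,-0.165,0,0],[0.15,-0.2,0,0],[0.175,-0.235,0,0],[0.2,-0.265,0,0],[0.215,-0.288,0,0],[0.224,-0.2994,0,0],[0.224,-0.2994,0.02,0],[0.224,-0.2994,0.05,0],[0.224,-0.2994,0.08,0],[0.224,-0.2994,0.11,0],[0.224,-0.2994,0.13,0],[0.224,-0.2994,0.142,0],[0.224,-0.2994,0.148,0],[0.224,-0.2994,0.148,0],[0.224,-0.2994,0.148,0]], "claw": 1}}

```text
time: 11.3
ee_pos: [0.4743, 0.3881, 0.0519]
eef_rot: [0.948, 0.317, 0.001, -0.0]
ft_force: [-0.5, -0.2, -0.7]
width: 0.0867
```

Request:
{"fn": "move_arm", "kwargs": {"series": [[0,0,0,0],[0,0,0,0],[0,0,0,0],[0,0,0,0],[0,0,0,0],[0,0,0,0],[0,0,0,0],[0,0,0,0]], "claw": -1, "newtons": 15}}

```text
time: 12.1
ee_pos: [0.4739, 0.3877, 0.051]
eef_rot: [0.948, 0.317, -0.0, 0.0]
ft_force: [0.2, 0.2, -1.5]
width: 0.0336
```

```bash
python3 - <<'E'
from plan import *
plan([(.4838,.0835,.2),(.4838,.0835,.080)],37)
E
```

```text
t 12.1 tcp [0.4739 0.3877 0.051 ] yaw_x 37.0 F [ 0.2   0.24 -1.54] w 0.0336
(0.4838, 0.0835, 0.2) -> [-0.1752  0.2489 -0.149 ] roll 0.000
(0.4838, 0.0835, 0.08) -> [-0.1752  0.2489 -0.029 ] roll 0.000
```

Request:
{"fn": "move_arm", "kwargs": {"series": [[0,0,-0.01,0],[0,0,-0.035,0],[0,0,-0.07,0],[0,0,-0.105,0],[-0.007,0.01,-0.135,0],[-0.02,0.028,-0.149,0],[-0.04,0.056,-0.149,0],[-0.065,0.092,-0.149,0],[-0.09,0.128,-0.149,0],[-0.115,0.163,-0.149,0],[-0.14,0.199,-0.149,0],[-0.16,0.227,-0.149,0],[-0.172,0.244,-0.149,0],[-0.1755,0.2495,-0.149,0],[-0.1755,0.2495,-0.125,0],[-0.1755,0.2495,-0.09,0],[-0.1755,0.2495,-0.06,0],[-0.1755,0.2495,-0.038,0],[-0.1755,0.2495,-0.029,0],[-0.1755,0.2495,-0.029,0]]}}

```text
time: 14.1
ee_pos: [0.4834, 0.0839, 0.0797]
eef_rot: [0.948, 0.318, -0.001, -0.001]
ft_force: [0.3, -0.6, -0.7]
width: 0.0335
```

```bash
python3 - <<'E'
from h import *
from plan import *
plan([(.4832,.0825,.057)],37)
snap("wrist6")
c=load("wrist6");p=c["p"].astype(int)
red=(p[...,0]>p[...,1]+25)&(p[...,1]<30)&(p[...,0]<110);red[271:]=0
ax=np.array([np.cos(np.radians(37)),np.sin(np.radians(37)),0])
for a,ce,m in comps(red,500):
    v,u=np.nonzero(m); print(a,ce.round(),u.min(),u.max(),v.min())
    P=ray(c,u[v<=v.min()+1].mean(),v.min()-.5,.029);print("foot axis",(P-.017*ax).round(4))
im=cv2.imread("pics/wrist6.png")[100:340,120:460];cv2.imwrite("pics/wrist6c.png",cv2.resize(im,None,fx=2,fy=2))
E
```

```text
t 14.1 tcp [0.4834 0.0839 0.0797] yaw_x 37.09 F [ 0.32 -0.58 -0.7 ] w 0.0335
(0.4832, 0.0825, 0.057) -> [-0.001   0.001   0.0227] roll 0.002
3753 [378. 156.] 340 426 126
foot axis [0.5511 0.0739 0.029 ]
3188 [459. 230.] 409 518 202
foot axis [0.5434 0.0064 0.029 ]
3545 [288. 242.] 252 324 205
foot axis [0.4828 0.0834 0.029 ]
```

View pics/wrist6c.png

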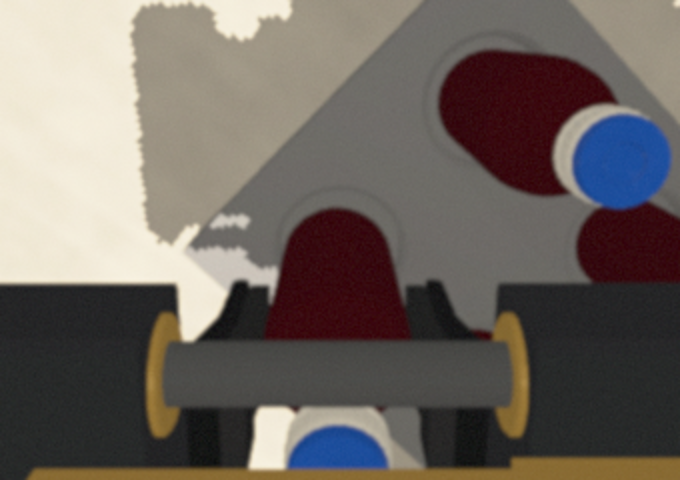

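Request:
{"fn": "move_arm", "kwargs": {"series": [[0,0.001,0.004,0],[0,0.001,0.009,0],[0,0.001,0.014,0],[0,0.001,0.018,0],[0,0.001,0.021,0],[0,0.001,0.0225,0],[0,0.001,0.0225,0],[0,0.001,0.0225,0]]}}

```text
time: 14.95
ee_pos: [0.4847, 0.0821, 0.0576]
eef_rot: [0.948, 0.317, 0.0, 0.0]
ft_force: [-0.2, 0.4, -1.2]
width: 0.0333
```

Request:
{"fn": "move_arm", "kwargs": {"series": [[0,0,0.0005,0],[0,0,0.001,0],[0,0,0.001,0],[0,0,0.001,0]]}}

```text
time: 15.35
ee_pos: [0.4848, 0.0821, 0.0569]
eef_rot: [0.948, 0.317, 0.0, 0.0]
ft_force: [-0.2, -0.2, 5.3]
width: 0.0335
```

Contact with the pocket floor. Release.

Request:
{"fn": "move_arm", "kwargs": {"series": [[0,0,0,0],[0,0,0,0],[0,0,0,0],[0,0,0,0],[0,0,0,0],[0,0,0,0]], "claw": 0.4}}

```text
time: 15.95
ee_pos: [0.4846, 0.082, 0.0565]
eef_rot: [0.948, 0.317, -0.0, 0.0]
ft_force: [-1.1, -0.4, -0.3]
width: 0.0602
```

Request:
{"fn": "move_arm", "kwargs": {"series": [[0,0,-0.015,0],[0,0,-0.04,0],[0,0,-0.075,0],[0,0,-0.11,0],[0,0,-0.15,0],[0,0,-0.19,0],[0,0,-0.22,0],[0,0,-0.22,0],[0,0,-0.22,0]]}}

```text
time: 16.85
ee_pos: [0.4847, 0.0823, 0.2775]
eef_rot: [0.948, 0.317, 0.001, 0.001]
ft_force: [-0.4, 0.5, -0.7]
width: 0.0608
```

```bash
python3 - <<'E'
from h import *
from plan import *
snap("wrist7");caps("wrist7",420,zray=.121)
plan([(.43,-.15,.36),(.36,-.35,.36)],85)
# box geometry from top view
c=load("top0");X=cloud(c)
b=(X[...,1]<-.15)&(X[...,1]>-.55)&(X[...,0]>.35)&(X[...,0]<.75)
lid=b&(abs(X[...,2]-.161)<.008)
P=X[lid][:,:2].astype(np.float32); print(len(P),cv2.minAreaRect(P))
bar=b&(X[...,2]>.18)&(X[...,2]<.215)
P=X[bar]; print(len(P),P.mean(0),P.min(0),P.max(0),cv2.minAreaRect(P[:,:2].astype(np.float32)))
E
```

```text
blue 251 [341.4 141.6] [0.5525 0.073  0.124 ] top [0.5405 0.1243 0.4412] ray [0.5527 0.0727 0.121 ]
blue 220 [288.2 193.2] [0.4861 0.0829 0.1241] top [0.4861 0.083  0.1247] ray [0.4856 0.0825 0.121 ]
blue 232 [392.2 194.8] [0.5432 0.0043 0.1241] top [0.5435 0.0041 0.1249] ray [0.5432 0.0032 0.121 ]
blue 290 [219.5 227.3] [0.3792 0.1115 0.0158] top [0.5405 0.1243 0.4412] ray [0.4189 0.1152 0.121 ]
blue 179 [337.1 243.8] [0.4745 0.0149 0.124 ] top [0.4746 0.015  0.1244] ray [0.4739 0.0138 0.121 ]
t 16.9 tcp [0.4842 0.0821 0.2765] yaw_x 37.02 F [-0.25  0.4  -1.01] w 0.0607
(0.43, -0.15, 0.36) -> [-0.1831  0.1527 -0.0834] roll -0.837
(0.36, -0.35, 0.36) -> [-0.3594  0.2703 -0.0833] roll -0.837
6364 ((0.5726165175437927, -0.3270336389541626), (0.20524300634860992, 0.18904712796211243), 84.23089599609375)
369 [ 0.4547975  -0.31380398  0.19841004] [ 0.44188627 -0.38222686  0.18002198] [ 0.48446319 -0.24872934  0.20693105] ((0.46163052320480347, -0.31650492548942566), (0.13339480757713318, 0.03151587024331093), 83.23055267333984)
```

View pics/wrist7.png

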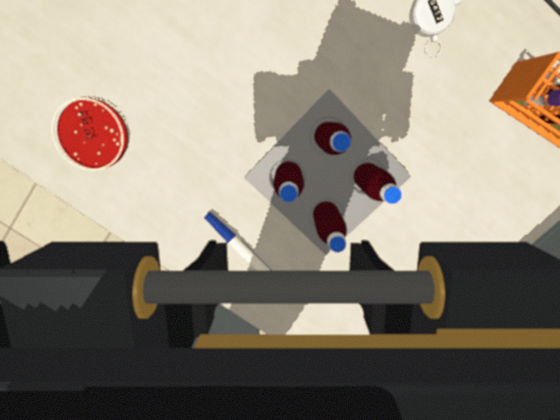

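View pics/crop_box.png

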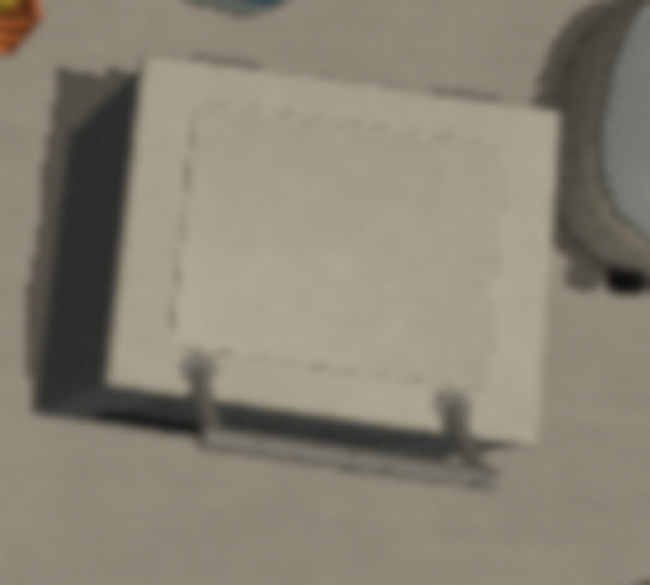

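All four bottles stand in the carrier, with cap tops at 0.124 m like the fixed pair and offsets of about 1–3 mm. Next is the lid. I'll hover to the right of the handle so the wrist camera sees the bar.

```bash
python3 - <<'E'
from plan import *
plan([(.46,-.05,.35),(.45,-.2,.35),(.445,-.4,.35)],84)
E
```

```text
t 16.9 tcp [0.4842 0.0821 0.2765] yaw_x 37.02 F [-0.25  0.4  -1.01] w 0.0607
(0.46, -0.05, 0.35) -> [-0.0989  0.0909 -0.0734] roll -0.820
(0.45, -0.2, 0.35) -> [-0.1972  0.2047 -0.0734] roll -0.820
(0.445, -0.4, 0.35) -> [-0.3216  0.3614 -0.0733] roll -0.820
```

Request:
{"fn": "move_arm", "kwargs": {"series": [[-0.01,0.01,-0.03,0],[-0.03,0.028,-0.06,0],[-0.055,0.05,-0.073,-0.1],[-0.08,0.073,-0.073,-0.2],[-0.105,0.098,-0.073,-0.3],[-0.13,0.126,-0.073,-0.4],[-0.155,0.155,-0.073,-0.5],[-0.18,0.185,-0.073,-0.6],[-0.205,0.215,-0.073,-0.7],[-0.23,0.247,-0.073,-0.8],[-0.255,0.278,-0.073,-0.82],[-0.28,0.31,-0.073,-0.82],[-0.302,0.338,-0.073,-0.82],[-0.3216,0.361,-0.073,-0.82],[-0.3216,0.361,-0.073,-0.82],[-0.3216,0.361,-0.073,-0.82]]}}

```text
time: 18.5
ee_pos: [0.4448, -0.3995, 0.348]
eef_rot: [0.743, 0.669, 0.0, -0.001]
ft_force: [0.7, 0.2, 0.3]
width: 0.0612
```

```bash
python3 - <<'E'
from h import *
from plan import *
plan([(.4552,-.3151,.26)],84)
snap("wrist8")
c=load("wrist8");X=cloud(c)
bar=(X[...,2]>.185)&(X[...,2]<.215)&(X[...,0]<.52)&(X[...,0]>.38);bar[240:]=0
P=X[bar];print(len(P),P.mean(0),cv2.minAreaRect(P[:,:2].astype(np.float32)))
t=P[P[:,2]>.198];print(len(t));l=cv2.fitLine(t[:,:2].astype(np.float32),cv2.DIST_HUBER,0,.01,.01).ravel();print(l,np.degrees(np.arctan2(l[1],l[0])),t.min(0),t.max(0))
lid=(abs(X[...,2]-.161)<.006)&(X[...,1]<-.2)&(X[...,0]>.45);lid[240:]=0
print(lid.sum(),cv2.minAreaRect(X[lid][:,:2].astype(np.float32)))
E
```

```text
t 18.5 tcp [ 0.4448 -0.3995  0.348 ] yaw_x 83.97 F [0.67 0.22 0.31] w 0.0612
(0.4552, -0.3151, 0.26) -> [0.0849 0.0016 0.0882] roll -0.001
2554 [ 0.45512238 -0.30989353  0.19982602] ((0.4597652554512024, -0.31456258893013), (0.13168926537036896, 0.024983961135149002), 84.33238983154297)
2084
[ 0.10140727  0.994845    0.4537576  -0.31055582] 84.17978 [ 0.44165617 -0.37960297  0.19802345] [ 0.46560736 -0.24840205  0.20467301]
38126 ((0.5722236633300781, -0.3343924582004547), (0.18793454766273499, 0.1887677013874054), 84.13666534423828)
```

View pics/wrist8.png

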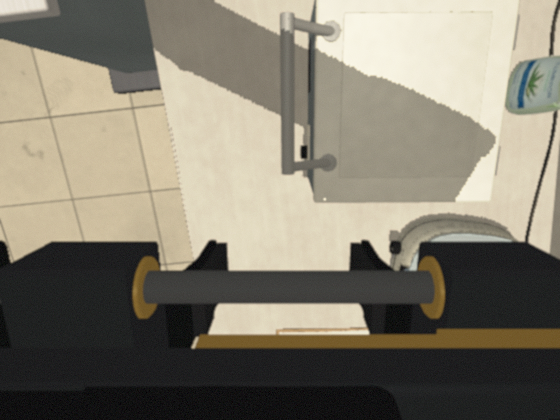

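The bar runs from (287,20) to (288,168) in the wrist view. Its line fit gives a yaw of 84.2°, with the centre near (0.4535, -0.315).

```bash
python3 - <<'E'
from plan import *
plan([(.4535,-.315,.26),(.4535,-.315,.176)],84.2)
E
```

```text
t 18.55 tcp [ 0.4452 -0.3987  0.3487] yaw_x 84.05 F [-0.52  0.44  0.05] w 0.0607
(0.4535, -0.315, 0.26) -> [ 0.084  -0.0004  0.0888] roll -0.003
(0.4535, -0.315, 0.176) -> [ 0.0838 -0.0003  0.1728] roll -0.003
```

Request:
{"fn": "move_arm", "kwargs": {"series": [[0.02,0,0.01,0],[0.045,0,0.03,0],[0.065,0,0.055,0],[0.08,0,0.08,0],[0.084,0,0.105,0],[0.084,0,0.13,0],[0.084,0,0.15,0],[0.084,0,0.165,0],[0.084,0,0.172,0],[0.084,0,0.172,0],[0.084,0,0.172,0]]}}

```text
time: 19.65
ee_pos: [0.4543, -0.3163, 0.1784]
eef_rot: [0.743, 0.669, 0.0, 0.001]
ft_force: [-0.3, -0.2, 0.3]
width: 0.0607
```

Request:
{"fn": "move_arm", "kwargs": {"series": [[0,0,0,0],[0,0,0,0],[0,0,0,0],[0,0,0,0],[0,0,0,0],[0,0,0,0],[0,0,0,0]], "claw": -1, "newtons": 25}}

```text
time: 20.35
ee_pos: [0.4533, -0.3162, 0.1775]
eef_rot: [0.743, 0.669, -0.0, -0.0]
ft_force: [-18.9, 3.1, 8.2]
width: 0.013
```

Request:
{"fn": "move_arm", "kwargs": {"series": [[0,0.0005,-0.008,0],[0,0.003,-0.016,0],[0,0.0055,-0.0245,0],[0,0.0085,-0.0325,0],[0,0.0115,-0.04,0],[0,0.0115,-0.04,0]]}}

```text
time: 20.95
ee_pos: [0.4653, -0.3175, 0.2188]
eef_rot: [0.743, 0.669, -0.0, -0.0]
ft_force: [-5.7, 1.6, 0.5]
width: 0.0111
```

```bash
python3 - <<'E'
from plan import *
plan([])
snap("side9","side")
import cv2; im=cv2.imread("pics/side9.png")[150:400,220:500];cv2.imwrite("pics/side9c.png",cv2.resize(im,None,fx=2.4,fy=2.4))
E
```

```text
t 20.95 tcp [ 0.4653 -0.3175  0.2188] yaw_x 83.99 F [-5.67  1.61  0.48] w 0.0111
```

View pics/side9c.png

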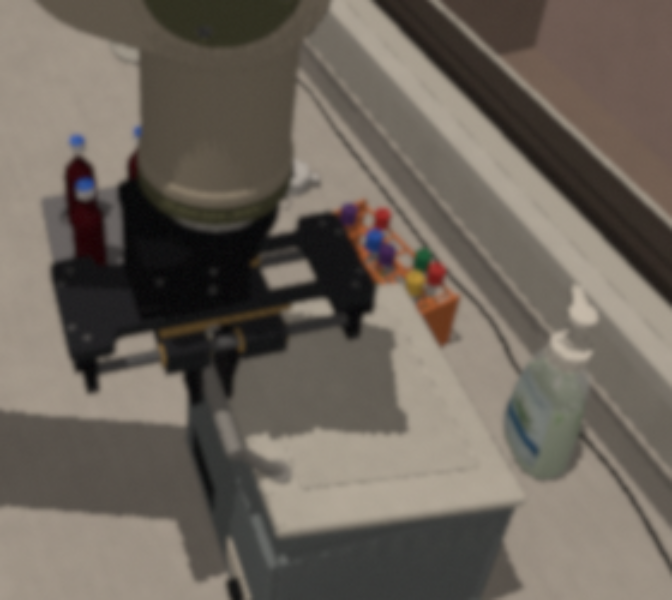

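```bash
python3 - <<'E'
from h import *
c=load("side9");X=cloud(c)
# points near box, -y side edge of lid; box frame
R=np.array([[.9949,-.101],[.101,.9949]]);o=np.array([.5726,-.331])
b=(X[...,:2]-o)@R
m=(abs(b[...,1])<.1)&(b[...,1]<-.0)&(X[...,2]>.13)&(abs(b[...,0])<.1)
for lo in np.arange(-.1,.1,.02):
    k=m&(b[...,0]>=lo)&(b[...,0]<lo+.02); z=X[...,2][k]; print(lo.round(2),k.sum(),np.percentile(z,[10,50,90]).round(3) if k.sum() else "")
E
```

```text
-0.1 3018 [0.19  0.446 0.592]
-0.08 1149 [0.151 0.194 0.439]
-0.06 970 [0.15 0.19 0.33]
-0.04 1132 [0.151 0.187 0.332]
-0.02 793 [0.149 0.181 0.186]
0.0 698 [0.15  0.177 0.181]
0.02 587 [0.17  0.174 0.177]
0.04 536 [0.166 0.17  0.173]
0.06 471 [0.162 0.164 0.168]
0.08 101 [0.161 0.163 0.164]
```

Depth shows the lid sloping 0.2 rad, the expected 11°, so it's lifting as planned. Continue the arc.

Request:
{"fn": "move_arm", "kwargs": {"series": [[0,0.003,-0.0075,0],[0,0.007,-0.015,0],[0,0.011,-0.0225,0],[0,0.0155,-0.03,0],[0,0.02,-0.037,0],[0,0.025,-0.0435,0],[0,0.03,-0.0505,0],[0,0.0355,-0.057,0],[0,0.0415,-0.063,0],[0,0.0475,-0.069,0],[0,0.0535,-0.0745,0],[0,0.06,-0.08,0],[0,0.0665,-0.0855,0],[0,0.0735,-0.0905,0],[0,0.0805,-0.095,0],[0,0.0805,-0.095,0],[0,0.0805,-0.095,0],[0,0.0805,-0.095,0]]}}

```text
time: 22.8
ee_pos: [0.5454, -0.3258, 0.3158]
eef_rot: [0.743, 0.669, 0.0, 0.001]
ft_force: [-9.9, 3.1, 11.0]
width: 0.0114
```

```bash
cat > lid.py <<'E'
from h import *
from plan import *
import sys
n=sys.argv[1]
plan([]); snap(n,"side"); snap(n+"t","top"); snap(n+"w")
caps(n+"w",420,zray=.121); print("top"); 
for q in (n,n+"t"):
    c=load(q);X=cloud(c)
    R=np.array([[.9949,-.101],[.101,.9949]]);o=np.array([.5726,-.331])
    b=(X[...,:2]-o)@R
    m=(abs(b[...,1])<.1)&(X[...,2]>.165)&(b[...,0]>-.06)&(b[...,0]<.1)&(X[...,2]<.30)
    x=b[...,0][m];z=X[...,2][m]
    if len(x)<50: print(q,len(x));continue
    best=None;rng=np.random.default_rng(0)
    for _ in range(300):   # robust line
        i,j=rng.integers(0,len(x),2)
        if abs(x[i]-x[j])<.04: continue
        s=(z[i]-z[j])/(x[i]-x[j]);e=abs(z-z[i]-s*(x-x[i]))<.003
        if best is None or e.sum()>best.sum(): best=e
    f=np.polyfit(x[best],z[best],1);print(q,len(x),best.sum(),"lid angle",-np.arctan(f[0]))
E
python3 lid.py s10
```

```text
t 22.8 tcp [ 0.5454 -0.3258  0.3158] yaw_x 83.97 F [-9.92  3.09 10.96] w 0.0114
blue 59 [452.6 157.9] [ 0.7531 -0.3291  0.0413] top [ 0.7531 -0.3268  0.0436] ray [ 0.7171 -0.3154  0.121 ]
top
s10 3629 777 lid angle 0.6251598380381398
s10t 2105 674 lid angle 0.7941817588998089
```

View pics/s10.png

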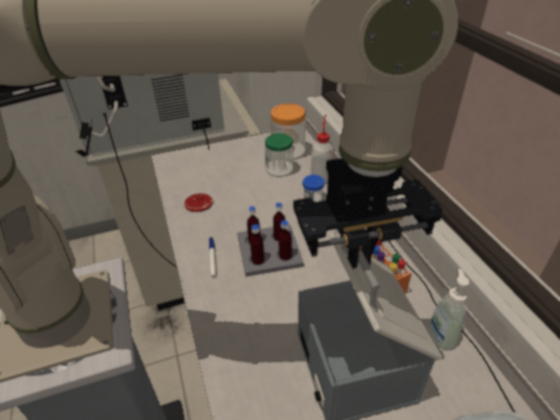

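```bash
python3 - <<'E'
from h import *
c=load("s10");X=cloud(c);p=c["p"].astype(int)
m=np.zeros(p.shape[:2],np.uint8);cv2.fillPoly(m,[np.array([[385,300],[405,310],[430,345],[400,335],[375,315]])],1)
for q,M in (("s10",m>0),):
    P=X[M];P=P[(P[:,2]>.15)&(P[:,2]<.3)];A=P-P.mean(0);n=np.linalg.svd(A)[2][2];n*=np.sign(n[2]);print(len(P),n,"tilt",np.arccos(n[2]),"rms",(A@n).std())
c=load("s10t");X=cloud(c)
R=np.array([[.9949,-.101],[.101,.9949]]);b=(X[...,:2]-[.5726,-.331])@R
for yy in np.arange(-.1,.1,.04):
    k=(b[...,1]>yy)&(b[...,1]<yy+.04)&(b[...,0]>-.05)&(b[...,0]<.09)&(X[...,2]>.15)&(X[...,2]<.32)
    h=np.arctan2(X[...,2][k]-.150,.092-b[...,0][k]); print(yy.round(2),k.sum(),np.percentile(h,[10,50,90]).round(3) if k.sum() else "")
c=load("s10");caps=None
from plan import caps
caps("s10",zray=.121)
E
```

```text
1026 [ 0.69783969 -0.12390964  0.70545458] tilt 0.7877320006146622 rms 0.0008524614126809258
-0.1 44 [0.006 0.426 0.896]
-0.06 287 [0.858 0.909 1.063]
-0.02 507 [0.845 0.918 1.134]
0.02 587 [0.857 0.954 1.215]
0.06 731 [0.867 0.968 1.206]
blue 245 [313.2 181.9] [0.7002 0.1953 0.0673] top [ 0.2918 -0.7181  0.8047] ray [0.6704 0.1288 0.121 ]
blue 24 [255.  226.5] [0.4742 0.0134 0.1237] top [0.4749 0.0118 0.1246] ray [0.4753 0.0159 0.121 ]
```

The plane fit on the lid gives 0.788 rad with 0.9 mm rms. I'll hold briefly to confirm it stays still, then hand in.

Request:
{"fn": "move_arm", "kwargs": {"series": [[0,0,0,0],[0,0,0,0],[0,0,0,0],[0,0,0,0],[0,0,0,0]]}}

```text
time: 23.45
ee_pos: [0.5454, -0.3258, 0.3158]
eef_rot: [0.743, 0.669, 0.0, 0.001]
ft_force: [-9.4, 3.5, 11.7]
width: 0.011
```

```bash
python3 - <<'E'
from h import *
from plan import *
plan([]); snap("s11","side")
c=load("s11");X=cloud(c)
m=np.zeros((420,560),np.uint8);cv2.fillPoly(m,[np.array([[385,300],[405,310],[430,345],[400,335],[375,315]])],1)
P=X[m>0];P=P[(P[:,2]>.15)&(P[:,2]<.3)];A=P-P.mean(0);n=np.linalg.svd(A)[2][2];print("tilt",np.arccos(abs(n[2])))
from bench import r
r.close_job()
E
```

```text
t 23.45 tcp [ 0.5454 -0.3258  0.3158] yaw_x 83.97 F [-9.42  3.49 11.66] w 0.011
tilt 0.7870638252679125
the job is handed in; nothing more can be done
```

Both loose bottles now stand released in the two front pockets, and the gripper is holding the lid open at about 45°. I handed the job in at about 23.5 s of the 72 s; no verdict is reported.

- **Bottles:** After release, the wrist view showed all four cap tops at 0.124 m. The two I placed were about 1–3 mm from their pocket centres. The two already in the carrier had not measurably moved. The other things on the bench looked unmoved in the last side view, but I did not measure them at the end.
- **Lid:** A plane fit on the side camera's depth gave 0.788 rad, then 0.787 rad 0.6 s later. The arm was still, the bar was gripped at 11 mm opening with 25 N, and the wrist force was steady at about 15 N.
- **Disagreeing checks:** Two rough automatic fits gave 0.625 rad (side view) and 0.794 rad (top view). A cruder estimate of the lid angle about the hinge, from the top view, read about 0.91–0.97 rad. I set aside the 0.625 and the hinge figures because their pixels seemed to include the arm and box edges. The distance the gripper travelled along the lid's arc also fits about 45°.

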